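Line up the standoff posts by height for the measuring run

TASK

Stand the four steel standoff posts upright on the row of black seats in order of height, one to a seat and well centred on its ring: the shortest next to the datum ball, the tallest farthest from it. Set each one down gently without dropping or toppling it, and leave the finished flange where it stands.

Things in the scene. Friction and masses are not known exactly. Their poses are not given: they have to be found in the camera images.
- post_shortest: Loose plain steel standoff post, an upright cylinder 32 mm in diameter and 30 mm tall with a small dark tapped hole (look only) in its top; the shortest of the four. About 156 g, give or take 20%. Origin at the centre of its underside, z up along its axis. Starts standing on a 3 mm thick mat, with at least 25 mm free all round it.
- post_second: Loose plain steel standoff post, an upright cylinder 32 mm in diameter and 48 mm tall with a small dark tapped hole (look only) in its top; the second shortest. About 250 g, give or take 20%. Origin at the centre of its underside, z up along its axis. Starts standing on a 3 mm thick mat, with at least 25 mm free all round it.
- post_third: Loose plain steel standoff post, an upright cylinder 32 mm in diameter and 66 mm tall with a small dark tapped hole (look only) in its top; the third, second tallest. About 343 g, give or take 20%. Origin at the centre of its underside, z up along its axis. Starts standing on a 3 mm thick mat, with at least 25 mm free all round it.
- post_tallest: Loose plain steel standoff post, an upright cylinder 32 mm in diameter and 84 mm tall with a small dark tapped hole (look only) in its top; the tallest. About 437 g, give or take 20%. Origin at the centre of its underside, z up along its axis. Starts standing on a 3 mm thick mat, with at least 25 mm free all round it.
- seat_1: Fixed round black seat, 52 mm in diameter and 4 mm thick with a thin white ring on its flat top, at one end of the straight row of four (seat_1 to seat_4 in order, 75 mm apart) on a 74 mm wide, 10 mm thick dark grey metal strip. Origin at the centre of its underside; its flat top, on which a post stands, is 4 mm above the origin. x points along the row from seat_1 to seat_4.
- seat_2: Fixed round black seat, 52 mm in diameter and 4 mm thick with a thin white ring on its flat top, inside the straight row of four (seat_1 to seat_4 in order, 75 mm apart) on a 74 mm wide, 10 mm thick dark grey metal strip. Origin at the centre of its underside; its flat top, on which a post stands, is 4 mm above the origin. x points along the row from seat_1 to seat_4.
- seat_3: Fixed round black seat, 52 mm in diameter and 4 mm thick with a thin white ring on its flat top, inside the straight row of four (seat_1 to seat_4 in order, 75 mm apart) on a 74 mm wide, 10 mm thick dark grey metal strip. Origin at the centre of its underside; its flat top, on which a post stands, is 4 mm above the origin. x points along the row from seat_1 to seat_4.
- seat_4: Fixed round black seat, 52 mm in diameter and 4 mm thick with a thin white ring on its flat top, at one end of the straight row of four (seat_1 to seat_4 in order, 75 mm apart) on a 74 mm wide, 10 mm thick dark grey metal strip. Origin at the centre of its underside; its flat top, on which a post stands, is 4 mm above the origin. x points along the row from seat_1 to seat_4.
- ball: Fixed datum ball: a bright steel ball 23 mm in diameter on a 26 mm wide conical steel post, 68 mm tall overall, on the strip at one end of the row of seats, 72 mm beyond the last seat there: next to seat_1 on some starts, next to seat_4 on others. A low dark steel stop block (18 mm high) sits at the other end. Origin at the centre of its underside.
- flange: Loose finished steel flange, two discs joined by short pillars, 90 mm in diameter and 40 mm high, standing among the posts on the mat; not part of the job. Small loose hardware (a nut, a screw, a washer, a gauge block, all at most 20 mm high) lies about the mat too. Origin at the centre of its underside.
Things that resemble listed ones, but are neither listed nor needed, are in the scene too. Leave any purple or yellow look-alike of the post_third alone.

How it is judged:
By the outcome, as a careful person would: the job done as asked, in the order asked, and still so for the second after the job is handed in, with the robot touching nothing.
It also fails if it takes over 112 s, if anything falls off the work surface, if the arm or the gripper's body presses on something with over 40 N, if the wrist force passes 120 N, or if a joint passes its speed limit or range.

ROBOT

A 6-joint arm with a two-finger parallel gripper is mounted at the origin on the work surface. World frame = base frame: x ahead of the robot, y to its left, z up, the work surface at z = 0. Lengths are in m, angles in rad, forces in N, time in s.
With the tool pointing down it reaches from about 0.35 to 0.875 m from the base axis. Payload 15.5 kg.
Tool frame: the origin (TCP) lies between the finger pads; the fingertips stand 8 mm ahead of it and the grasp point (between the pads) lies 11 mm behind it; z points along the fingers, y is the line along which they close (so a half turn about z gives the same grasp; the last joint's range is limited). The gripper opens to 85 mm and grips with 20 to 120 N. Pads are 22 mm wide; open, the fingers measure 114 mm over their backs; the gripper's body (76 mm by 85 mm) begins 54 mm behind the grasp point. The pads swing forward as they close: fully open they stand 13 mm farther back than shut.
Start: joints at [-0.096, 0.494, 1.345, -0, 1.302, -0.096], TCP at [0.625, 0, 0.239] pointing down, gripper open.
Joint ranges: [-2.91, 2.91], [-0.82, 2.16], [0.22, 2.67], [-1.22, 4.37], [0.12, 2.79], [-3.08, 3.08]. Speed limits (rad/s): [1.89, 1.89, 2.57, 3.01, 3.01, 3.01].

INTERFACE

Orientations are given as a unit quaternion [w, x, y, z].
In Python, from cell import arm, imaging, spot_in, cut_out, place_of gives the robot as it stands.
- The arm moves only by the shell command python3 -m handwheel 'ROWS' [OPENING]. ROWS is JSON, a list of rows, each an object with "travel": the shift along the tool's x, y, z in units of 0.6 m (1.0 is 0.6 m), a list of three; "twist": the turn, a rotation vector about the tool's x, y, z in units of 0.5 rad (1.0 is 0.5 rad), a list of three. A call has 1 to 12 rows; each row is the pose to reach, as a shift and turn from the pose commanded when the call began, along the tool's axes at that moment; what a row does not reach only later rows make up. A row lasts 1/8 s, in which the tool goes at most 62.5 mm and 10.7 degrees, less where a joint would pass 70% of its speed; a pose out of reach is approached as far as the arm can. A call with a number of a shift or a turn outside -1 to 1 is refused whole. A call with a gripper value outside its range is refused whole. OPENING is the opening, from -1 (shut) to 1 (fully open), set as the call begins (- or left out, the last holds). The fingers move at their own pace and stop on an object; the grip force is fixed at half the most. Time passes only in rows, so rows that repeat a pose let the fingers close. It gives the time, the measured TCP pose, the force, the opening and the grip force at its end, in the units of the state.
- arm.observe(): the state, without advancing time (a new reading comes with each control period).
- imaging.snapshot(name): name is "scene" or "side" or "wrist"; returns (picture, depth): 480x640x3 uint8, blue, green, red; 480x640 float32, m along the optical axis (not along the pixel's ray), 0 where there is no reading.
- imaging.calibration(name): a dict with "mtx" (3x3 intrinsics, pixels), "extrinsics" (4x4, takes a point from camera to world coordinates); the wrist camera has in their place "hand_eye" (4x4, takes a point from camera to tool coordinates, whose origin is the TCP and whose axes are the flange's). Camera axes: x right, y down, z forward; pixel columns grow to the right and rows downward; lengths in m; the calibration is good to about 2 mm. A picture is of the moment at which its call begins: read the wrist's pose just before it. calibration takes no time and is no camera call.
- arm.job_done(): hands the job in; it is judged then, once.
Trained networks look in the newest picture that a camera, given by its name, has taken for a name from the list of things; names that differ only in an ending like _2 or _b are one class to them, and where a whole thing is asked for, a point or a joint stands for the part that bears it (a point fixed in the world has none). Each returns a list of dicts, best first, with "score" (0 to 1); they miss things now and then, are a little off and sometimes report something else, mostly with a low value. They report only what shows in the picture. A call takes as long as a camera call. They do not tell look-alikes from the thing itself.
- spot_in(label, camera): "position" ([x, y, z] in m, in world coordinates, good to about 4 mm: the middle of the surface that is visible of it).
- cut_out(label, camera): "pixels" (480x640 bool, what is visible of it).
- place_of(label, camera): "position" ([x, y, z] in m, in world coordinates, good to about 4 mm: a listed point, or the origin of a listed thing).
The state is a dict: "time_s": time; "q": joint angles; "joint_velocities": joint speeds; "joint_efforts": joint torques, N m; "tcp_pos": TCP position; "ee_rot": TCP orientation; "contact_force": force on the tool from outside, world axes, zero at the start; "moment": the same for the moment, N m; "grip_width": finger opening in m; "finger_force": force on a finger pad.
Only numpy, scipy, OpenCV 4.12 (cv2) and the standard library are available. Lean on these libraries where they do the work, as an engineer would, in place of code of your own. Each camera call takes 0.05 s, during which the arm holds its last target. There are 200 camera calls.

## Working session

There is one attempt and no reset: what is moved stays moved. The work goes in short steps, Python scripts to look and compute and a shell command to move; the robot and the scene stay as the last step left them, time stands still between calls to the robot, and variables do not carry over. Pictures are saved under pics/ and viewed, at most 14 in all, crops included, and the job is handed in when it is done.

```bash
ls; mkdir -p pics
python3 - <<'E'
from cell import arm, imaging, spot_in, cut_out, place_of
import cv2
s=arm.observe();print(s['time_s'],s['tcp_pos'],s['ee_rot'],s['grip_width'])
for c in("scene","side"):
    p,d=imaging.snapshot(c);cv2.imwrite(f"pics/{c}0.png",p)
    print(c,imaging.calibration(c)['extrinsics'].__array__().round(3).tolist() if hasattr(imaging.calibration(c)['extrinsics'],'__array__') else imaging.calibration(c)['extrinsics'])
    for l in("post_shortest","post_second","post_third","post_tallest","seat_1","ball","flange"):
        for r in place_of(l,c)[:5]: print(l,round(r['score'],2),[round(float(v),3) for v in r['position']])
E
```

```text
pics
0.0 [6.24643679e-01 3.97461878e-05 2.38695617e-01] [-4.79521732e-04  7.07109032e-01  7.07104259e-01 -3.90970553e-04] 0.08526869099422214
scene [[-0.867, 0.425, -0.261, 0.807], [0.498, 0.74, -0.451, 0.448], [0.001, -0.521, -0.853, 0.88], [0.0, 0.0, 0.0, 1.0]]
post_second 0.32 [0.426, -0.088, 0.003]
post_third 0.97 [0.63, -0.087, 0.002]
post_third 0.67 [0.701, -0.014, -0.001]
post_tallest 0.47 [0.422, -0.235, -0.0]
seat_1 0.75 [0.44, 0.177, 0.015]
seat_1 0.74 [0.592, 0.176, 0.009]
seat_1 0.69 [0.515, 0.178, 0.009]
seat_1 0.63 [0.66, 0.175, 0.009]
ball 0.69 [0.517, 0.181, 0.007]
ball 0.68 [0.369, 0.183, 0.012]
flange 0.75 [0.527, -0.166, 0.006]
side [[0.731, -0.339, 0.592, 0.069], [-0.682, -0.371, 0.631, -0.515], [0.006, -0.865, -0.502, 0.461], [0.0, 0.0, 0.0, 1.0]]
post_shortest 0.66 [0.421, -0.089, 0.0]
post_second 0.93 [0.626, -0.226, -0.001]
post_third 0.97 [0.627, -0.086, 0.002]
post_third 0.93 [0.697, -0.01, 0.0]
post_third 0.79 [0.593, 0.011, -0.002]
post_tallest 0.92 [0.426, -0.234, 0.0]
seat_1 0.93 [0.442, 0.178, 0.011]
seat_1 0.86 [0.519, 0.18, 0.013]
seat_1 0.86 [0.591, 0.177, 0.013]
seat_1 0.76 [0.666, 0.173, 0.013]
ball 0.75 [0.366, 0.185, 0.01]
flange 0.8 [0.531, -0.168, 0.003]
```

View pics/scene0.png

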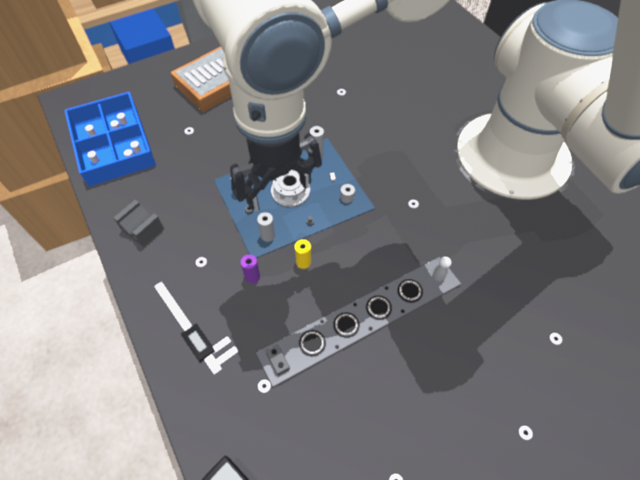

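View pics/side0.png

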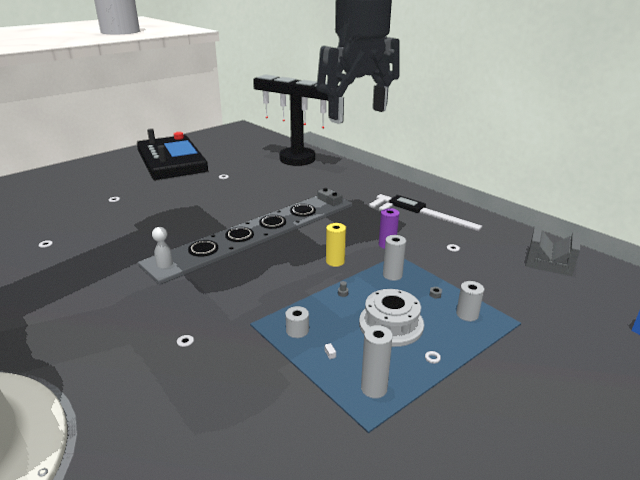

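The ball is at the near end of the row (side image about 163,245), so the seats run outward from there along +x. The steel posts in the side image are at: shortest (297,322), second (470,300), third (395,258), tallest (376,362). The yellow (336,245) and purple (389,228) posts stay put. Next I'll measure precisely from both views.

```bash
cat > meas.py <<'E'
import numpy as np, cv2
from cell import arm, imaging
from scipy.spatial.transform import Rotation as R
def cam(c):
    k=imaging.calibration(c); K=np.array(k['mtx'])
    if c=='wrist':
        s=arm.observe();q=s['ee_rot'];T=np.eye(4);T[:3,:3]=R.from_quat([q[1],q[2],q[3],q[0]]).as_matrix();T[:3,3]=s['tcp_pos']
        T=T@np.array(k['hand_eye'])
    else: T=np.array(k['extrinsics'])
    p,d=imaging.snapshot(c); return p,d,K,T
def cloud(d,K,T):
    v,u=np.mgrid[:480,:640]
    P=np.stack([(u-K[0,2])/K[0,0]*d,(v-K[1,2])/K[1,1]*d,d],-1)@T[:3,:3].T+T[:3,3]
    P[d<=0]=np.nan; return P
def onplane(uv,K,T,z):
    r=np.c_[(uv[:,0]-K[0,2])/K[0,0],(uv[:,1]-K[1,2])/K[1,1],np.ones(len(uv))]@T[:3,:3].T
    return (T[:3,3]+r*((z-T[2,3])/r[:,2])[:,None])[:,:2]
def post(P,xy,h=None):
    n=np.hypot(P[...,0]-xy[0],P[...,1]-xy[1])<.03
    Q=P[n&(P[...,2]>.015)]
    if len(Q)<20: return None
    zt=np.percentile(Q[:,2],[50,90,97])
    z=zt[1]; t=Q[abs(Q[:,2]-zt[2])<.004]
    (c,r)=cv2.minEnclosingCircle(t[:,:2].astype(np.float32))
    return np.round([*c,r*2,np.median(t[:,2]),len(t)],4)
def seat(p,P,K,T,xy,z=.014):
    n=(np.hypot(P[...,0]-xy[0],P[...,1]-xy[1])<.03)&(p.min(-1)>110)&(abs(P[...,2]-z)<.012)
    v,u=np.nonzero(n)
    if len(u)<15: return None
    W=onplane(np.c_[u,v].astype(float),K,T,z)
    (c,r)=cv2.minEnclosingCircle(W.astype(np.float32))
    A=np.c_[2*W,np.ones(len(W))];s=np.linalg.lstsq(A,(W**2).sum(1),rcond=None)[0]
    return np.round([*s[:2],np.sqrt(s[2]+s[0]**2+s[1]**2)*2,*c,2*r,np.nanmedian(P[n][:,2]),len(u)],4)
POSTS=dict(shortest=(.421,-.089),second=(.626,-.226),third=(.628,-.086),tallest=(.425,-.234))
SEATS=[(.442,.178),(.517,.179),(.591,.177),(.664,.175)]
def run(c):
    p,d,K,T=cam(c);P=cloud(d,K,T)
    for k,v in POSTS.items(): print(c,k,post(P,v))
    for v in SEATS: print(c,v,seat(p,P,K,T,v))
    return p
E
python3 - <<'E'
import meas,numpy as np
from cell import imaging
np.set_printoptions(suppress=True)
for c in('scene','side'): meas.run(c)
print(np.array(imaging.calibration('wrist')['hand_eye']).round(3),imaging.calibration('wrist')['mtx'])
E
```

```text
scene shortest [ 0.4249 -0.0884  0.0316  0.0336 95.    ]
scene second None
scene third [  0.6294  -0.0865   0.0318   0.0695 132.    ]
scene tallest [ 0.4235 -0.2333  0.0322  0.087  98.    ]
scene (0.442, 0.178) [ 0.441   0.1794  0.0394  0.4411  0.1793  0.0437  0.0143 96.    ]
scene (0.517, 0.179) [  0.5193   0.1821   0.0427   0.5199   0.183    0.0542   0.0137 166.    ]
scene (0.591, 0.177) [  0.5916   0.1815   0.0434   0.5923   0.1843   0.0571   0.0135 224.    ]
scene (0.664, 0.175) [  0.6648   0.1768   0.0468   0.6645   0.1763   0.0603   0.0134 287.    ]
side shortest [  0.4243  -0.0891   0.0337   0.0349 295.    ]
side second [  0.6282  -0.2274   0.0338   0.0526 257.    ]
side third [  0.629   -0.0877   0.0354   0.0709 192.    ]
side tallest [  0.422   -0.233    0.0346   0.0885 456.    ]
side (0.442, 0.178) [ 0.4426  0.1839  0.0401  0.442   0.1837  0.0445  0.0169 59.    ]
side (0.517, 0.179) [ 0.5179  0.1828  0.0406  0.5163  0.1841  0.0471  0.0167 52.    ]
side (0.591, 0.177) [ 0.5899  0.1827  0.0422  0.588   0.1834  0.053   0.016  49.    ]
side (0.664, 0.175) [ 0.6644  0.1753  0.0493  0.6653  0.1742  0.0638  0.0163 67.    ]
[[-0.    -0.947 -0.32   0.083]
 [ 1.     0.    -0.001  0.   ]
 [ 0.001 -0.32   0.947 -0.135]
 [ 0.     0.     0.     1.   ]] [[388.2309098    0.         314.44542439]
 [  0.         388.2309098  238.92118396]
 [  0.           0.           1.        ]]
```

```bash
python3 - <<'E'
import meas,numpy as np,cv2
np.set_printoptions(suppress=True)
p=meas.run('wrist');cv2.imwrite('pics/w0.png',p)
E
python3 -m handwheel '[{"travel":[0.067,-0.03,-0.021],"twist":[0,0,0]},{"travel":[0.133,-0.06,-0.042],"twist":[0,0,0]},{"travel":[0.2,-0.09,-0.063],"twist":[0,0,0]},{"travel":[0.267,-0.117,-0.085],"twist":[0,0,0]},{"travel":[0.267,-0.117,-0.085],"twist":[0,0,0]},{"travel":[0.267,-0.117,-0.085],"twist":[0,0,0]},{"travel":[0.267,-0.117,-0.085],"twist":[0,0,0]}]'
python3 - <<'E'
import meas,numpy as np,cv2
np.set_printoptions(suppress=True)
p=meas.run('wrist');cv2.imwrite('pics/w1.png',p)
E
```

```text
wrist shortest [  0.424   -0.0876   0.0334   0.0337 791.    ]
wrist second [  0.6291  -0.2261   0.0327   0.0517 616.    ]
wrist third [  0.628   -0.0858   0.0321   0.0696 915.    ]
wrist tallest None
wrist (0.442, 0.178) [  0.4447   0.1663   0.0359   0.4438   0.1653   0.0546   0.0108 644.    ]
wrist (0.517, 0.179) [  0.5192   0.1674   0.0363   0.5181   0.1657   0.0539   0.0108 532.    ]
wrist (0.591, 0.177) [  0.5915   0.1671   0.0386   0.5912   0.166    0.0554   0.0107 669.    ]
wrist (0.664, 0.175) [  0.6634   0.1663   0.04     0.6634   0.166    0.057    0.0105 790.    ]
time_s: 1.82
tcp_pos: [0.555, 0.1593, 0.2898]
ee_rot: [-0.0, 0.707, 0.707, -0.0]
contact_force: [-0.3, -0.4, -0.9]
grip_width: 0.0855
finger_force: 0.0
wrist shortest [  0.4239  -0.0874   0.0326   0.0338 452.    ]
wrist second None
wrist third [  0.628   -0.0855   0.033    0.0696 520.    ]
wrist tallest None
wrist (0.442, 0.178) [  0.4436   0.1782   0.0491   0.4426   0.1786   0.0605   0.0113 896.    ]
wrist (0.517, 0.179) [  0.5177   0.1797   0.0495   0.5175   0.1794   0.06     0.0113 917.    ]
wrist (0.591, 0.177) [   0.5908    0.1776    0.0495    0.5909    0.1776    0.06      0.0112
 1028.    ]
wrist (0.664, 0.175) [  0.6629   0.1756   0.0494   0.6631   0.1756   0.06     0.0111 976.    ]
```

View pics/w1.png

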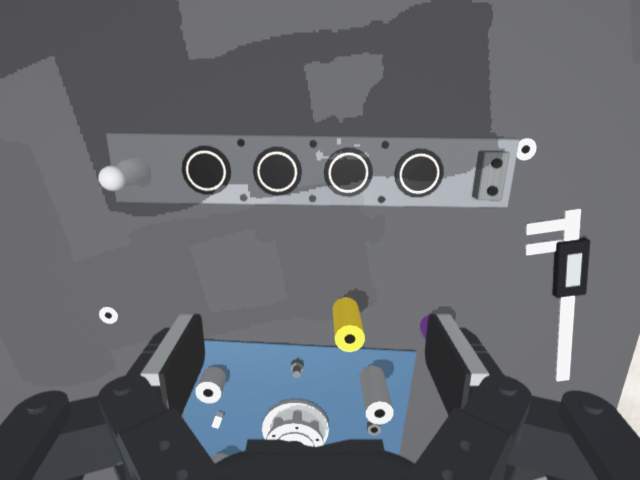

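The wrist view shows the rings at about (206,170), (277,171), (349,172) and (419,173), with the ball at (112,178). The bright strip contaminates the ring fits, so I'll refit each ring with the strip excluded.

```bash
cat >> meas.py <<'E'
def rings(c='wrist',z=.014):
    p,d,K,T=cam(c);P=cloud(d,K,T)
    n=((p.min(-1)>165)&(abs(P[...,2]-z)<.015)).astype(np.uint8)
    _,L,S,_=cv2.connectedComponentsWithStats(n,connectivity=8)
    for i in range(1,len(S)):
        if S[i,4]<30 or not(.6<S[i,2]/S[i,3]<1.8): continue
        v,u=np.nonzero(L==i);W=onplane(np.c_[u,v].astype(float),K,T,z)
        s=np.linalg.lstsq(np.c_[2*W,np.ones(len(W))],(W**2).sum(1),rcond=None)[0]
        r=np.sqrt(s[2]+s[0]**2+s[1]**2)
        res=np.std(np.hypot(*(W-s[:2]).T)-r)
        if .012<r<.03: print('ring',s[:2].round(4),(2*r).round(4),res.round(4),len(u),'seat z',np.nanmedian(P[(np.hypot(P[...,0]-s[0],P[...,1]-s[1])<.014)][:,2]).round(4))
    return p
E
python3 - <<'E'
import meas
meas.rings()
E
```

```text
ring [0.4397 0.1799] 0.0396 0.0007 253 seat z 0.015
ring [0.5149 0.1788] 0.0395 0.0007 270 seat z 0.349
ring [0.59   0.1775] 0.0396 0.0008 295 seat z 0.358
ring [0.6651 0.1765] 0.0396 0.0008 288 seat z 0.0148
ring [0.8208 0.1169] 0.0387 0.0077 918 seat z 0.0032
```

```bash
python3 -m handwheel '[{"travel":[-0.07,-0.036,0],"twist":[0,0,0]},{"travel":[-0.14,-0.073,0],"twist":[0,0,0]},{"travel":[-0.21,-0.11,0.02],"twist":[0,0,0]},{"travel":[-0.28,-0.145,0.08],"twist":[0,0,0]},{"travel":[-0.35,-0.182,0.15],"twist":[0,0,0]},{"travel":[-0.413,-0.218,0.21],"twist":[0,0,0]},{"travel":[-0.413,-0.218,0.25],"twist":[0,0,0]},{"travel":[-0.413,-0.218,0.25],"twist":[0,0,0]},{"travel":[-0.413,-0.218,0.25],"twist":[0,0,0]},{"travel":[-0.413,-0.218,0.25],"twist":[0,0,0]}]' 0.4
python3 - <<'E'
import meas,numpy as np
from cell import arm
np.set_printoptions(suppress=True)
meas.run('wrist'); print(arm.observe()['tcp_pos'])
E
```

```text
time_s: 3.18
tcp_pos: [0.4248, -0.0875, 0.1412]
ee_rot: [0.001, 0.707, 0.707, 0.0]
contact_force: [0.5, -0.4, -0.3]
grip_width: 0.0593
finger_force: 0.0
wrist shortest [   0.4208   -0.0704    0.0469    0.2203 2126.    ]
wrist second [  0.6291  -0.2253   0.0336   0.0514 714.    ]
wrist third [  0.6178  -0.0886   0.0238   0.0636 247.    ]
wrist tallest [  0.4222  -0.2213   0.0229   0.0712 205.    ]
wrist (0.442, 0.178) None
wrist (0.517, 0.179) None
wrist (0.591, 0.177) None
wrist (0.664, 0.175) None
[ 0.4246704  -0.08744995  0.1411134 ]
```

```bash
python3 -m handwheel '[{"travel":[0,0,0.05],"twist":[0,0,0]},{"travel":[0,0,0.1],"twist":[0,0,0]},{"travel":[0,0,0.14],"twist":[0,0,0]},{"travel":[0,0,0.17],"twist":[0,0,0]},{"travel":[0,0,0.195],"twist":[0,0,0]},{"travel":[0,0,0.213],"twist":[0,0,0]},{"travel":[0,0,0.213],"twist":[0,0,0]},{"travel":[0,0,0.213],"twist":[0,0,0]}]'
python3 -m handwheel '[{"travel":[0,0,0],"twist":[0,0,0]},{"travel":[0,0,0],"twist":[0,0,0]},{"travel":[0,0,0],"twist":[0,0,0]},{"travel":[0,0,0],"twist":[0,0,0]},{"travel":[0,0,0],"twist":[0,0,0]},{"travel":[0,0,0],"twist":[0,0,0]}]' -1
python3 - <<'E'
import meas,cv2
p=meas.cam('wrist')[0];cv2.imwrite('pics/w2.png',p)
E
```

```text
time_s: 4.22
tcp_pos: [0.4243, -0.0876, 0.0129]
ee_rot: [0.0, 0.707, 0.707, 0.0]
contact_force: [-0.4, 0.0, 0.5]
grip_width: 0.0598
finger_force: 0.0
time_s: 4.97
tcp_pos: [0.4242, -0.0877, 0.0131]
ee_rot: [0.0, 0.707, 0.707, 0.0]
contact_force: [-1.2, 1.0, 13.7]
grip_width: 0.0306
finger_force: 58.2
```

View pics/w2.png

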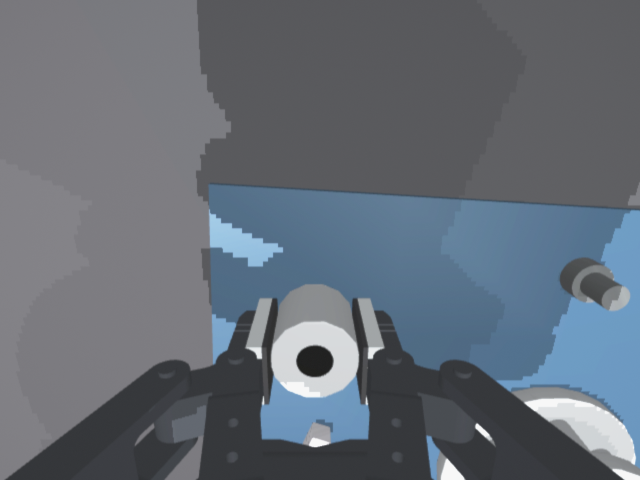

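Post gripped between the pads (315,345), centred. Lifting and carrying to seat 1.

```bash
python3 -m handwheel '[{"travel":[0,0,-0.03],"twist":[0,0,0]},{"travel":[0,0,-0.09],"twist":[0,0,0]},{"travel":[0,0,-0.17],"twist":[0,0,0]},{"travel":[0.07,0.004,-0.2],"twist":[0,0,0]},{"travel":[0.15,0.009,-0.2],"twist":[0,0,0]},{"travel":[0.23,0.013,-0.2],"twist":[0,0,0]},{"travel":[0.31,0.018,-0.2],"twist":[0,0,0]},{"travel":[0.39,0.022,-0.2],"twist":[0,0,0]},{"travel":[0.446,0.026,-0.18],"twist":[0,0,0]},{"travel":[0.446,0.026,-0.12],"twist":[0,0,0]},{"travel":[0.446,0.026,-0.08],"twist":[0,0,0]},{"travel":[0.446,0.026,-0.08],"twist":[0,0,0]}]'
python3 -m handwheel '[{"travel":[0,0,0.02],"twist":[0,0,0]},{"travel":[0,0,0.037],"twist":[0,0,0]},{"travel":[0,0,0.05],"twist":[0,0,0]},{"travel":[0,0,0.056],"twist":[0,0,0]},{"travel":[0,0,0.056],"twist":[0,0,0]},{"travel":[0,0,0.056],"twist":[0,0,0]}]'
python3 - <<'E'
import meas,cv2
p=meas.rings();cv2.imwrite('pics/w3.png',p)
E
```

```text
time_s: 6.52
tcp_pos: [0.4385, 0.1798, 0.0595]
ee_rot: [-0.001, 0.707, 0.707, -0.001]
contact_force: [-0.5, 0.0, -1.2]
grip_width: 0.0302
finger_force: 59.7
time_s: 7.28
tcp_pos: [0.4398, 0.18, 0.0271]
ee_rot: [0.0, 0.707, 0.707, 0.0]
contact_force: [-0.5, 0.6, -0.4]
grip_width: 0.0303
finger_force: 59.7
ring [0.3603 0.2008] 0.0314 0.0061 6160 seat z 0.0117
ring [0.5157 0.1787] 0.0397 0.0006 1159 seat z 0.015
ring [0.3824 0.1693] 0.0306 0.0065 3926 seat z 0.0114
ring [0.317  0.1242] 0.0265 0.0002 56 seat z nan
  return np.nanmean(a, axis, out=out, keepdims=keepdims)
```

View pics/w3.png

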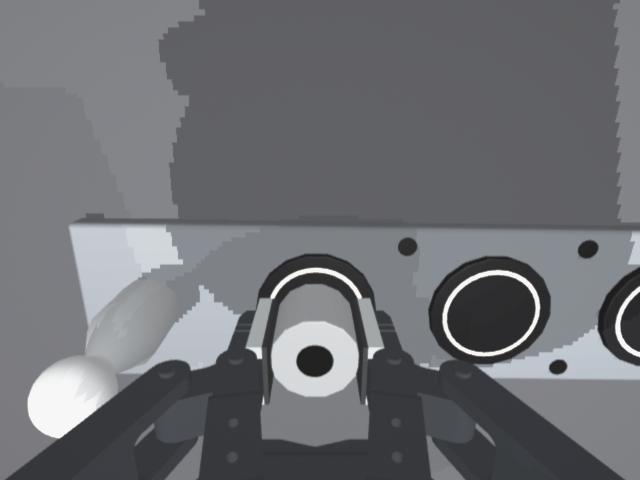

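Post is centred above ring 1 (post column 315, ring arc roughly 273–357). Creeping down.

```bash
python3 -m handwheel '[{"travel":[0,0,0.0015],"twist":[0,0,0]},{"travel":[0,0,0.003],"twist":[0,0,0]},{"travel":[0,0,0.004],"twist":[0,0,0]},{"travel":[0,0,0.005],"twist":[0,0,0]},{"travel":[0,0,0.005],"twist":[0,0,0]},{"travel":[0,0,0.005],"twist":[0,0,0]}]'
```

```text
time_s: 8.07
tcp_pos: [0.4396, 0.18, 0.0241]
ee_rot: [0.0, 0.707, 0.707, 0.0]
contact_force: [-1.6, -0.5, 8.8]
grip_width: 0.0306
finger_force: 61.1
```

```bash
python3 -m handwheel '[{"travel":[0,0,0],"twist":[0,0,0]},{"travel":[0,0,0],"twist":[0,0,0]},{"travel":[0,0,0],"twist":[0,0,0]},{"travel":[0,0,0],"twist":[0,0,0]},{"travel":[0,0,-0.02],"twist":[0,0,0]},{"travel":[0,0,-0.06],"twist":[0,0,0]},{"travel":[0,0,-0.13],"twist":[0,0,0]},{"travel":[0,0,-0.22],"twist":[0,0,0]},{"travel":[0,0,-0.32],"twist":[0,0,0]},{"travel":[0,0,-0.4],"twist":[0,0,0]},{"travel":[0,0,-0.4],"twist":[0,0,0]},{"travel":[0,0,-0.4],"twist":[0,0,0]}]' 0.2
cat >> meas.py <<'E'
def standing(xys,c='wrist',f=None):
    # for posts on seats: top-face circle (wrist depth) in xy
    p,d,K,T=cam(c);P=cloud(d,K,T)
    for xy in xys:
        n=(np.hypot(P[...,0]-xy[0],P[...,1]-xy[1])<.03)&(P[...,2]>.03)&(P[...,2]<.11)
        if n.sum()<40: print(xy,None); continue
        z=np.percentile(P[n][:,2],90); m=n&(abs(P[...,2]-z)<.004)
        v,u=np.nonzero(m); W=onplane(np.c_[u,v].astype(float),K,T,np.median(P[m][:,2]))
        c0,r=cv2.minEnclosingCircle(W.astype(np.float32)); print('post',np.round(c0,4),round(2*r,4),np.median(P[m][:,2]).round(4))
    if f: cv2.imwrite(f,p)
E
python3 - <<'E'
import meas
meas.standing([(.44,.18)],f='pics/w4.png');meas.rings()
from cell import arm;print(arm.observe()['tcp_pos'])
E
```

```text
time_s: 9.57
tcp_pos: [0.4391, 0.1799, 0.264]
ee_rot: [0.0, 0.707, 0.707, 0.0]
contact_force: [-0.0, 0.3, 0.0]
grip_width: 0.0516
finger_force: 0.0
post [0.4395 0.1801] 0.0321 0.0445
ring [0.44   0.1798] 0.0396 0.0007 196 seat z 0.3339
ring [0.515  0.1786] 0.0396 0.0008 334 seat z 0.0149
ring [0.5902 0.1775] 0.0396 0.0008 328 seat z 0.0148
ring [0.6653 0.1764] 0.0396 0.0008 338 seat z 0.0147
[0.43887554 0.1797882  0.26307717]
```

View pics/w4.png

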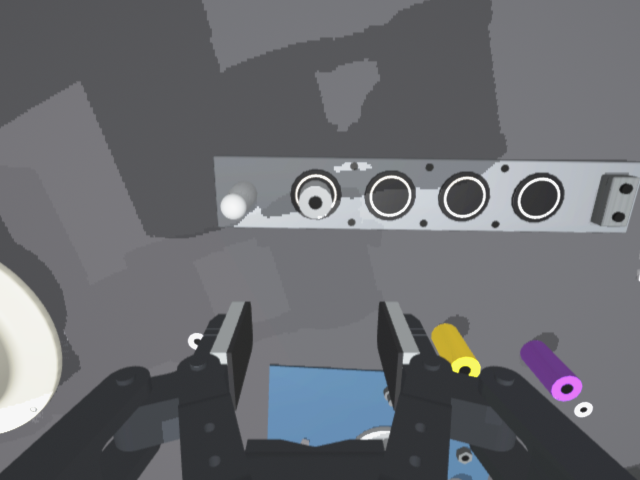

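Shortest post is within 0.6 mm of its ring (315,195). On to the second.

```bash
python3 -m handwheel '[{"travel":[-0.05,0.023,0],"twist":[0,0,0]},{"travel":[-0.13,0.061,0],"twist":[0,0,0]},{"travel":[-0.21,0.098,0],"twist":[0,0,0]},{"travel":[-0.29,0.135,0],"twist":[0,0,0]},{"travel":[-0.37,0.173,0],"twist":[0,0,0]},{"travel":[-0.45,0.21,0],"twist":[0,0,0]},{"travel":[-0.53,0.247,0],"twist":[0,0,0]},{"travel":[-0.61,0.285,0],"twist":[0,0,0]},{"travel":[-0.676,0.3155,0.05],"twist":[0,0,0]},{"travel":[-0.676,0.3155,0.13],"twist":[0,0,0]},{"travel":[-0.676,0.3155,0.2],"twist":[0,0,0]},{"travel":[-0.676,0.3155,0.23],"twist":[0,0,0]}]' 0.4
python3 -m handwheel '[{"travel":[0,0,0.03],"twist":[0,0,0]},{"travel":[0,0,0.07],"twist":[0,0,0]},{"travel":[0,0,0.11],"twist":[0,0,0]},{"travel":[0,0,0.145],"twist":[0,0,0]},{"travel":[0,0,0.176],"twist":[0,0,0]},{"travel":[0,0,0.176],"twist":[0,0,0]},{"travel":[0,0,0.176],"twist":[0,0,0]},{"travel":[0,0,0.176],"twist":[0,0,0]}]'
python3 -m handwheel '[{"travel":[0,0,0],"twist":[0,0,0]},{"travel":[0,0,0],"twist":[0,0,0]},{"travel":[0,0,0],"twist":[0,0,0]},{"travel":[0,0,0],"twist":[0,0,0]},{"travel":[0,0,0],"twist":[0,0,0]},{"travel":[0,0,0],"twist":[0,0,0]}]' -1
```

```text
time_s: 11.18
tcp_pos: [0.6272, -0.2249, 0.1224]
ee_rot: [-0.003, 0.707, 0.707, -0.001]
contact_force: [0.3, -0.5, 0.3]
grip_width: 0.0597
finger_force: 0.0
time_s: 12.18
tcp_pos: [0.6295, -0.2259, 0.0212]
ee_rot: [0.001, 0.707, 0.707, 0.0]
contact_force: [0.4, 0.6, 0.1]
grip_width: 0.06
finger_force: 0.0
time_s: 12.92
tcp_pos: [0.6291, -0.2257, 0.0209]
ee_rot: [0.0, 0.707, 0.707, 0.0]
contact_force: [-1.5, 0.4, 7.1]
grip_width: 0.0309
finger_force: 58.9
```

```bash
python3 -m handwheel '[{"travel":[0,0,-0.03],"twist":[0,0,0]},{"travel":[0,0,-0.09],"twist":[0,0,0]},{"travel":[0,0,-0.16],"twist":[0,0,0]},{"travel":[0.06,-0.017,-0.22],"twist":[0,0,0]},{"travel":[0.14,-0.039,-0.25],"twist":[0,0,0]},{"travel":[0.22,-0.062,-0.25],"twist":[0,0,0]},{"travel":[0.3,-0.085,-0.25],"twist":[0,0,0]},{"travel":[0.38,-0.107,-0.25],"twist":[0,0,0]},{"travel":[0.46,-0.13,-0.25],"twist":[0,0,0]},{"travel":[0.54,-0.152,-0.25],"twist":[0,0,0]},{"travel":[0.62,-0.175,-0.25],"twist":[0,0,0]},{"travel":[0.674,-0.19,-0.23],"twist":[0,0,0]}]'
python3 -m handwheel '[{"travel":[0,0,0.04],"twist":[0,0,0]},{"travel":[0,0,0.09],"twist":[0,0,0]},{"travel":[0,0,0.14],"twist":[0,0,0]},{"travel":[0,0,0.18],"twist":[0,0,0]},{"travel":[0,0,0.2],"twist":[0,0,0]},{"travel":[0,0,0.206],"twist":[0,0,0]},{"travel":[0,0,0.206],"twist":[0,0,0]},{"travel":[0,0,0.206],"twist":[0,0,0]}]'
python3 - <<'E'
import meas
meas.rings();meas.standing([(.44,.18),(.515,.179)])
E
```

```text
time_s: 14.42
tcp_pos: [0.5146, 0.1809, 0.1599]
ee_rot: [0.001, 0.707, 0.707, 0.001]
contact_force: [0.5, -0.2, -2.8]
grip_width: 0.0311
finger_force: 59.8
time_s: 15.42
tcp_pos: [0.5154, 0.1789, 0.0355]
ee_rot: [0.0, 0.707, 0.707, 0.001]
contact_force: [-0.1, -0.1, -3.0]
grip_width: 0.0308
finger_force: 59.8
ring [0.4004 0.1843] 0.0534 0.0108 11389 seat z 0.0107
ring [0.4397 0.1798] 0.0397 0.0006 787 seat z 0.0447
ring [0.5906 0.1776] 0.0397 0.0006 1105 seat z 0.015
post [0.4623 0.1885] 0.0224 0.1068
post [0.517  0.1931] 0.0512 0.1069
```

```bash
python3 -m handwheel '[{"travel":[0,0,0.002],"twist":[0,0,0]},{"travel":[0,0,0.004],"twist":[0,0,0]},{"travel":[0,0,0.005],"twist":[0,0,0]},{"travel":[0,0,0.006],"twist":[0,0,0]},{"travel":[0,0,0.006],"twist":[0,0,0]},{"travel":[0,0,0.006],"twist":[0,0,0]}]'
```

```text
time_s: 16.27
tcp_pos: [0.5149, 0.1788, 0.0318]
ee_rot: [0.0, 0.707, 0.707, 0.0]
contact_force: [-4.1, -0.9, 17.4]
grip_width: 0.0306
finger_force: 61.9
```

```bash
python3 -m handwheel '[{"travel":[0,0,0],"twist":[0,0,0]},{"travel":[0,0,0],"twist":[0,0,0]},{"travel":[0,0,0],"twist":[0,0,0]},{"travel":[0,0,0],"twist":[0,0,0]},{"travel":[0,0,-0.02],"twist":[0,0,0]},{"travel":[0,0,-0.06],"twist":[0,0,0]},{"travel":[0,0,-0.13],"twist":[0,0,0]},{"travel":[0,0,-0.22],"twist":[0,0,0]},{"travel":[0,0,-0.32],"twist":[0,0,0]},{"travel":[0,0,-0.4],"twist":[0,0,0]},{"travel":[0,0,-0.4],"twist":[0,0,0]},{"travel":[0,0,-0.4],"twist":[0,0,0]}]' 0.2
python3 - <<'E'
import meas
meas.standing([(.44,.18),(.515,.179),(.628,-.0857)]);meas.rings()
E
```

```text
time_s: 17.77
tcp_pos: [0.5144, 0.1787, 0.2712]
ee_rot: [0.0, 0.707, 0.707, -0.0]
contact_force: [0.2, 0.2, -1.3]
grip_width: 0.0514
finger_force: 0.0
post [0.4399 0.1804] 0.0321 0.0446
post [0.5148 0.1781] 0.0321 0.0625
(0.628, -0.0857) None
ring [0.4398 0.1799] 0.0395 0.0007 197 seat z 0.0446
ring [0.5149 0.1789] 0.0394 0.0007 185 seat z 0.3409
ring [0.5901 0.1776] 0.0396 0.0008 332 seat z 0.015
ring [0.6652 0.1765] 0.0396 0.0008 316 seat z 0.0148
ring [0.8177 0.1116] 0.0434 0.0072 1334 seat z 0.0032
```

```bash
python3 -m handwheel '[{"travel":[-0.06,0.026,0],"twist":[0,0,0]},{"travel":[-0.13,0.055,0],"twist":[0,0,0]},{"travel":[-0.2,0.085,0],"twist":[0,0,0]},{"travel":[-0.27,0.115,0],"twist":[0,0,0]},{"travel":[-0.34,0.145,0],"twist":[0,0,0]},{"travel":[-0.4,0.17,0],"twist":[0,0,0]},{"travel":[-0.441,0.188,0.05],"twist":[0,0,0]},{"travel":[-0.441,0.188,0.13],"twist":[0,0,0]},{"travel":[-0.441,0.188,0.19],"twist":[0,0,0]},{"travel":[-0.441,0.188,0.21],"twist":[0,0,0]},{"travel":[-0.441,0.188,0.21],"twist":[0,0,0]}]' 0.4
python3 -m handwheel '[{"travel":[0,0,0.03],"twist":[0,0,0]},{"travel":[0,0,0.07],"twist":[0,0,0]},{"travel":[0,0,0.11],"twist":[0,0,0]},{"travel":[0,0,0.15],"twist":[0,0,0]},{"travel":[0,0,0.18],"twist":[0,0,0]},{"travel":[0,0,0.192],"twist":[0,0,0]},{"travel":[0,0,0.192],"twist":[0,0,0]},{"travel":[0,0,0.192],"twist":[0,0,0]}]'
python3 -m handwheel '[{"travel":[0,0,0],"twist":[0,0,0]},{"travel":[0,0,0],"twist":[0,0,0]},{"travel":[0,0,0],"twist":[0,0,0]},{"travel":[0,0,0],"twist":[0,0,0]},{"travel":[0,0,0],"twist":[0,0,0]},{"travel":[0,0,0],"twist":[0,0,0]}]' -1
python3 - <<'E'
import meas
import cv2
cv2.imwrite('pics/w5.png',meas.cam('wrist')[0])
E
```

```text
time_s: 19.25
tcp_pos: [0.6274, -0.0857, 0.1446]
ee_rot: [-0.001, 0.707, 0.707, -0.0]
contact_force: [0.8, -0.3, 0.9]
grip_width: 0.06
finger_force: 0.0
time_s: 20.25
tcp_pos: [0.6282, -0.0859, 0.0307]
ee_rot: [0.001, 0.707, 0.707, 0.0]
contact_force: [-0.6, -0.5, -0.2]
grip_width: 0.0598
finger_force: 0.0
time_s: 21.0
tcp_pos: [0.628, -0.0859, 0.0306]
ee_rot: [0.0, 0.707, 0.707, 0.0]
contact_force: [-0.5, -0.1, 6.2]
grip_width: 0.0308
finger_force: 58.7
```

View pics/w5.png

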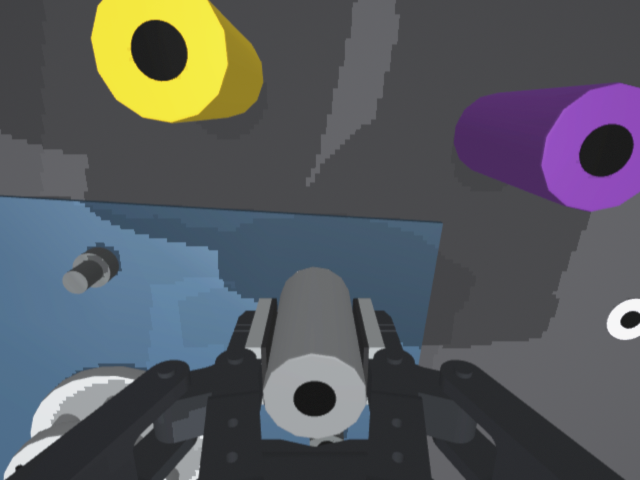

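Third post gripped (315,350); the yellow and purple posts haven't been touched. Carrying it to seat 3.

```bash
python3 -m handwheel '[{"travel":[0,0,-0.03],"twist":[0,0,0]},{"travel":[0,0,-0.09],"twist":[0,0,0]},{"travel":[0,0,-0.16],"twist":[0,0,0]},{"travel":[0,0,-0.23],"twist":[0,0,0]},{"travel":[0.05,-0.007,-0.26],"twist":[0,0,0]},{"travel":[0.12,-0.017,-0.26],"twist":[0,0,0]},{"travel":[0.19,-0.027,-0.26],"twist":[0,0,0]},{"travel":[0.26,-0.037,-0.26],"twist":[0,0,0]},{"travel":[0.33,-0.047,-0.26],"twist":[0,0,0]},{"travel":[0.4,-0.057,-0.26],"twist":[0,0,0]},{"travel":[0.439,-0.063,-0.24],"twist":[0,0,0]},{"travel":[0.439,-0.063,-0.2],"twist":[0,0,0]}]'
python3 -m handwheel '[{"travel":[0,0,0.04],"twist":[0,0,0]},{"travel":[0,0,0.09],"twist":[0,0,0]},{"travel":[0,0,0.13],"twist":[0,0,0]},{"travel":[0,0,0.16],"twist":[0,0,0]},{"travel":[0,0,0.174],"twist":[0,0,0]},{"travel":[0,0,0.176],"twist":[0,0,0]},{"travel":[0,0,0.176],"twist":[0,0,0]},{"travel":[0,0,0.176],"twist":[0,0,0]}]'
```

```text
time_s: 22.55
tcp_pos: [0.59, 0.1796, 0.1513]
ee_rot: [0.001, 0.706, 0.708, 0.001]
contact_force: [-0.1, -1.1, -3.2]
grip_width: 0.031
finger_force: 60.2
time_s: 23.55
tcp_pos: [0.5903, 0.1776, 0.045]
ee_rot: [0.0, 0.707, 0.707, 0.0]
contact_force: [-0.6, 0.0, -3.4]
grip_width: 0.0307
finger_force: 60.1
```

```bash
python3 -m handwheel '[{"travel":[0,0,0.002],"twist":[0,0,0]},{"travel":[0,0,0.004],"twist":[0,0,0]},{"travel":[0,0,0.005],"twist":[0,0,0]},{"travel":[0,0,0.0055],"twist":[0,0,0]},{"travel":[0,0,0.0055],"twist":[0,0,0]},{"travel":[0,0,0.0055],"twist":[0,0,0]}]'
```

```text
time_s: 24.3
tcp_pos: [0.59, 0.1776, 0.0416]
ee_rot: [0.0, 0.707, 0.707, 0.0]
contact_force: [-1.3, -1.1, 8.9]
grip_width: 0.0307
finger_force: 61.4
```

```bash
python3 -m handwheel '[{"travel":[0,0,0],"twist":[0,0,0]},{"travel":[0,0,0],"twist":[0,0,0]},{"travel":[0,0,0],"twist":[0,0,0]},{"travel":[0,0,0],"twist":[0,0,0]},{"travel":[0,0,-0.02],"twist":[0,0,0]},{"travel":[0,0,-0.06],"twist":[0,0,0]},{"travel":[0,0,-0.13],"twist":[0,0,0]},{"travel":[0,0,-0.22],"twist":[0,0,0]},{"travel":[0,0,-0.32],"twist":[0,0,0]},{"travel":[0,0,-0.4],"twist":[0,0,0]},{"travel":[0,0,-0.4],"twist":[0,0,0]},{"travel":[0,0,-0.4],"twist":[0,0,0]}]' 0.2
python3 - <<'E'
import meas
meas.standing([(.44,.18),(.515,.179),(.59,.1776)]);meas.rings()
E
```

```text
time_s: 25.8
tcp_pos: [0.5895, 0.1776, 0.281]
ee_rot: [-0.0, 0.707, 0.707, -0.0]
contact_force: [0.7, 0.2, -0.7]
grip_width: 0.051
finger_force: 0.0
post [0.4401 0.1801] 0.0328 0.0446
post [0.5154 0.178 ] 0.0324 0.0626
post [0.5899 0.1779] 0.0322 0.0805
ring [0.4395 0.1798] 0.0395 0.0007 170 seat z 0.0446
ring [0.5147 0.1787] 0.0395 0.0007 176 seat z 0.0626
ring [0.59   0.1776] 0.0395 0.0007 174 seat z 0.3505
ring [0.6651 0.1765] 0.0395 0.0008 313 seat z 0.0149
ring [0.8198 0.1115] 0.0434 0.0073 1281 seat z 0.0029
```

```bash
python3 -m handwheel '[{"travel":[-0.06,-0.03,0],"twist":[0,0,0]},{"travel":[-0.13,-0.065,0],"twist":[0,0,0]},{"travel":[-0.2,-0.1,0],"twist":[0,0,0]},{"travel":[-0.27,-0.135,0],"twist":[0,0,0]},{"travel":[-0.34,-0.17,0],"twist":[0,0,0]},{"travel":[-0.41,-0.205,0],"twist":[0,0,0]},{"travel":[-0.463,-0.233,0],"twist":[0,0,0]},{"travel":[-0.463,-0.233,0],"twist":[0,0,0]},{"travel":[-0.463,-0.233,0],"twist":[0,0,0]},{"travel":[-0.463,-0.233,0],"twist":[0,0,0]}]' 1
python3 - <<'E'
import meas
meas.standing([(.423,-.233)],f='pics/w6.png')
E
```

```text
time_s: 27.15
tcp_pos: [0.4504, -0.0994, 0.2807]
ee_rot: [-0.0, 0.707, 0.707, -0.0]
contact_force: [0.0, 0.6, 0.2]
grip_width: 0.0854
finger_force: 0.0
post [ 0.4218 -0.2311] 0.0336 0.0877
```

View pics/w6.png

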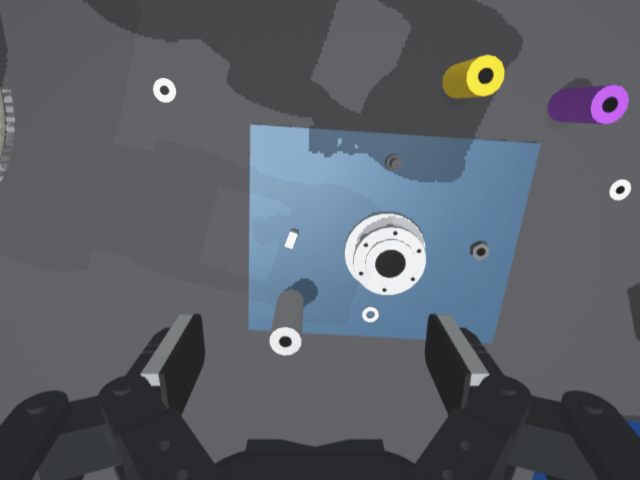

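Tallest post is at px (286,341), the flange at (387,255); the approach is clear.

```bash
python3 -m handwheel '[{"travel":[-0.07,-0.015,0],"twist":[0,0,0]},{"travel":[-0.14,-0.03,0],"twist":[0,0,0]},{"travel":[-0.2,-0.043,0],"twist":[0,0,0]},{"travel":[-0.219,-0.047,0.04],"twist":[0,0,0]},{"travel":[-0.219,-0.047,0.1],"twist":[0,0,0]},{"travel":[-0.219,-0.047,0.15],"twist":[0,0,0]},{"travel":[-0.219,-0.047,0.18],"twist":[0,0,0]},{"travel":[-0.219,-0.047,0.2],"twist":[0,0,0]},{"travel":[-0.219,-0.047,0.2],"twist":[0,0,0]},{"travel":[-0.219,-0.047,0.2],"twist":[0,0,0]}]' 0.4
python3 -m handwheel '[{"travel":[0,0,0.03],"twist":[0,0,0]},{"travel":[0,0,0.07],"twist":[0,0,0]},{"travel":[0,0,0.11],"twist":[0,0,0]},{"travel":[0,0,0.15],"twist":[0,0,0]},{"travel":[0,0,0.18],"twist":[0,0,0]},{"travel":[0,0,0.198],"twist":[0,0,0]},{"travel":[0,0,0.198],"twist":[0,0,0]},{"travel":[0,0,0.198],"twist":[0,0,0]}]'
python3 -m handwheel '[{"travel":[0,0,0],"twist":[0,0,0]},{"travel":[0,0,0],"twist":[0,0,0]},{"travel":[0,0,0],"twist":[0,0,0]},{"travel":[0,0,0],"twist":[0,0,0]},{"travel":[0,0,0],"twist":[0,0,0]},{"travel":[0,0,0],"twist":[0,0,0]}]' -1
```

```text
time_s: 28.45
tcp_pos: [0.4223, -0.2317, 0.1616]
ee_rot: [0.0, 0.707, 0.707, 0.0]
contact_force: [0.5, -0.4, 0.4]
grip_width: 0.0601
finger_force: 0.0
time_s: 29.45
tcp_pos: [0.4223, -0.2318, 0.0428]
ee_rot: [0.001, 0.707, 0.707, 0.0]
contact_force: [-0.2, -0.3, 0.4]
grip_width: 0.0598
finger_force: 0.0
time_s: 30.2
tcp_pos: [0.422, -0.2318, 0.0428]
ee_rot: [0.0, 0.707, 0.707, 0.0]
contact_force: [-1.5, 0.6, 10.1]
grip_width: 0.031
finger_force: 58.3
```

```bash
python3 -m handwheel '[{"travel":[0,0,-0.03],"twist":[0,0,0]},{"travel":[0,0,-0.09],"twist":[0,0,0]},{"travel":[0,0,-0.16],"twist":[0,0,0]},{"travel":[0,0,-0.23],"twist":[0,0,0]},{"travel":[0.04,0.024,-0.28],"twist":[0,0,0]},{"travel":[0.1,0.06,-0.3],"twist":[0,0,0]},{"travel":[0.17,0.101,-0.3],"twist":[0,0,0]},{"travel":[0.24,0.143,-0.3],"twist":[0,0,0]},{"travel":[0.31,0.185,-0.3],"twist":[0,0,0]},{"travel":[0.38,0.226,-0.3],"twist":[0,0,0]},{"travel":[0.45,0.268,-0.3],"twist":[0,0,0]},{"travel":[0.52,0.31,-0.3],"twist":[0,0,0]}]'
python3 -m handwheel '[{"travel":[0.07,0.042,0],"twist":[0,0,0]},{"travel":[0.13,0.077,0],"twist":[0,0,0]},{"travel":[0.16,0.095,0],"twist":[0,0,0]},{"travel":[0.16,0.095,0.03],"twist":[0,0,0]},{"travel":[0.16,0.095,0.08],"twist":[0,0,0]},{"travel":[0.16,0.095,0.14],"twist":[0,0,0]},{"travel":[0.16,0.095,0.2],"twist":[0,0,0]},{"travel":[0.16,0.095,0.25],"twist":[0,0,0]},{"travel":[0.16,0.095,0.274],"twist":[0,0,0]},{"travel":[0.16,0.095,0.276],"twist":[0,0,0]},{"travel":[0.16,0.095,0.276],"twist":[0,0,0]},{"travel":[0.16,0.095,0.276],"twist":[0,0,0]}]'
```

```text
time_s: 31.7
tcp_pos: [0.6081, 0.0819, 0.222]
ee_rot: [-0.0, 0.707, 0.707, -0.0]
contact_force: [0.8, -1.4, -3.2]
grip_width: 0.0305
finger_force: 60.1
time_s: 33.2
tcp_pos: [0.6655, 0.1765, 0.0578]
ee_rot: [0.001, 0.707, 0.707, 0.001]
contact_force: [0.2, -0.1, -4.0]
grip_width: 0.0308
finger_force: 60.3
```

```bash
python3 -m handwheel '[{"travel":[0,0,0.002],"twist":[0,0,0]},{"travel":[0,0,0.004],"twist":[0,0,0]},{"travel":[0,0,0.0055],"twist":[0,0,0]},{"travel":[0,0,0.0062],"twist":[0,0,0]},{"travel":[0,0,0.0062],"twist":[0,0,0]},{"travel":[0,0,0.0062],"twist":[0,0,0]}]'
```

```text
time_s: 33.95
tcp_pos: [0.665, 0.1764, 0.0538]
ee_rot: [0.0, 0.707, 0.707, 0.0]
contact_force: [-4.4, -0.6, 10.8]
grip_width: 0.0309
finger_force: 61.7
```

```bash
python3 -m handwheel '[{"travel":[0,0,0],"twist":[0,0,0]},{"travel":[0,0,0],"twist":[0,0,0]},{"travel":[0,0,0],"twist":[0,0,0]},{"travel":[0,0,0],"twist":[0,0,0]},{"travel":[0,0,-0.02],"twist":[0,0,0]},{"travel":[0,0,-0.06],"twist":[0,0,0]},{"travel":[0,0,-0.13],"twist":[0,0,0]},{"travel":[0,0,-0.22],"twist":[0,0,0]},{"travel":[0,0,-0.32],"twist":[0,0,0]},{"travel":[0,0,-0.4],"twist":[0,0,0]},{"travel":[0,0,-0.4],"twist":[0,0,0]},{"travel":[0,0,-0.4],"twist":[0,0,0]}]' 0.2
python3 - <<'E'
import meas,cv2
meas.standing([(.44,.18),(.515,.179),(.59,.1776),(.665,.1765)]);meas.rings()
cv2.imwrite('pics/side1.png',meas.cam('side')[0])
E
```

```text
time_s: 35.45
tcp_pos: [0.6646, 0.1763, 0.2929]
ee_rot: [-0.0, 0.707, 0.707, -0.0]
contact_force: [-0.2, 0.3, -0.3]
grip_width: 0.0513
finger_force: 0.0
post [0.4407 0.1798] 0.0334 0.0446
post [0.5157 0.1777] 0.0327 0.0626
post [0.5904 0.1777] 0.0321 0.0806
post [0.6647 0.1765] 0.0322 0.0985
ring [0.4394 0.1798] 0.0396 0.0006 135 seat z 0.0448
ring [0.5145 0.1787] 0.0396 0.0006 149 seat z 0.0627
ring [0.5897 0.1777] 0.0395 0.0006 148 seat z 0.0806
ring [0.6649 0.1767] 0.0395 0.0006 149 seat z 0.3625
ring [0.7449 0.1653] 0.041 0.0048 520 seat z 0.0284
ring [0.7098 0.1674] 0.0308 0.0037 360 seat z 0.344
ring [0.8217 0.1113] 0.0432 0.0071 1187 seat z 0.003
```

View pics/side1.png

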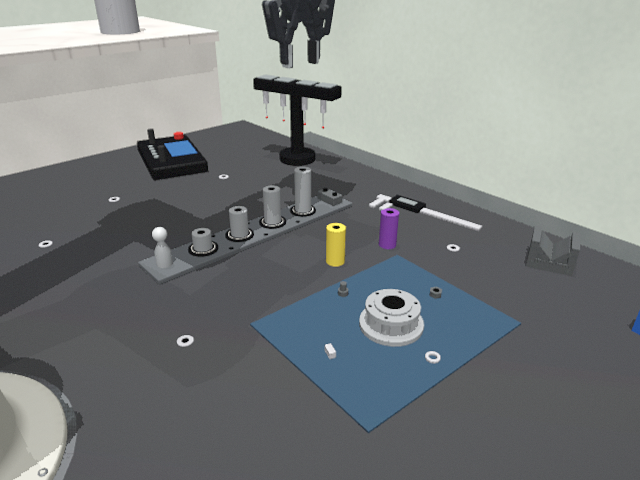

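All four posts stand in order from the ball at (163,245): seats at (203,243), (239,225), (272,205) and (303,190). All are centred within about 1 mm, and the flange hasn't moved.

```bash
python3 -c "
from cell import arm
print(arm.job_done())"
```

```text
the job is handed in; nothing more can be done
None
```

The four posts stand upright on their seats in height order, shortest next to the datum ball, each centred to about 1 mm; the flange and look-alikes were left alone, and I handed the job in at about 36 s (no verdict came back).

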